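# Set the indexing table and lock it

### The job

Push the blue paddle with the fingertips to turn the dial of the indexing table until its white index mark lines up with the red target line on the scale. Then, with the dial set, push the yellow paddle of the lock lever clockwise all the way to its stop. Only push: pinch and lift nothing, and leave the nut, the bearing and the V-block where they are.

Things in the scene. Friction and masses are not known exactly. Their poses are not given: they have to be found in the camera images.
- index_table: Indexing table: a fixed, level green and aluminium base, 224 mm across, with two bolted feet (along its own +x and -x, out to 140 mm) and a boss for the lock lever on its -y side. Its origin is on the bench, on the dial's vertical axis; z is up. The aluminium scale flange (radius 105 mm, top 34 mm above the bench, black lines every 5 degrees) is fixed; on it lies the dark steel dial (radius 80 mm, top at 40 mm; a hub of radius 17 mm at its centre stands to 44 mm).
- dial (a joint): Angle of the dial about its vertical axis, rad, growing counter-clockwise seen from above; at 0 the white mark points along the table's +x. It turns freely either way through every start and target (stops at -6.2 and +6.2), with a steady drag of about 0.15 N m (about 3 N at the paddle), and stays where it is left.
- index_mark (a point): Outer end of the white index mark (a white radial line 36 x 4 mm on the dial's top), at the dial's rim, 81 mm from its axis, 40 mm above the bench. It turns with the dial.
- target_line (a point): Inner end of the red target line (a red radial line 24 x 4 mm with a small red clip on the edge of the scale flange), 81 mm from the dial's axis, 35 mm above the bench. It is fixed and may be anywhere round the scale. When the dial is set, index_mark and target_line coincide seen from above.
- dial_paddle (a point): Point in the middle of the blue upright paddle on the dial, 48 mm from the axis, diametrically opposite the white mark, 58 mm above the bench. The paddle is a radial plate 36 mm long (24 to 66 mm from the axis), 14 mm thick, its top 74 mm above the bench, standing on the dial (40 mm). Push one of its two broad blue faces sideways, round the axis; the other then stays untouched (fingers pressing on both faces at once count as pinching).
- lock_lever (a joint): Angle of the lock lever, rad, growing clockwise seen from above. At 0 it points along the table's -y, away from the dial (open); at 1.2 it is against its stop (locked). Steady drag about 0.12 N m (about 2 N at the paddle); it stays where it is left. It does not block the dial.
- lever_pivot (a point): Point on the lever's vertical pivot axis, 135 mm from the dial's axis on the table's -y side, 50 mm above the bench.
- lever_paddle (a point): Point in the middle of the yellow upright paddle at the lever's end, 58 mm from the pivot, 58 mm above the bench. The paddle is a plate along the lever, 26 mm long, 14 mm thick, from 40 to 72 mm above the bench (its steel middle plate to 74 mm); the lever's bar beneath it (12 mm wide) lies 34 to 41 mm above the bench, and under that is the open bench. Push its counter-clockwise broad face; fingers pressing on both broad faces at once count as pinching.
- nut_30: Loose rusty hexagon nut, 30 x 34 x 24 mm, lying left of the table; origin at the centre of its underside. Bystander.
- ball_bearing: Loose bright ball bearing, 52 mm across, 15 mm high, lying behind the table; origin at the centre of its underside. Bystander.
- v_block_a: Loose steel V-block, 50 x 50 x 34 mm, behind the lock lever; origin at the centre of its underside. Bystander.

How it is judged:
By the outcome, as a careful person would: the job done as asked, in the order asked, and still so for the second after the job is handed in, with the robot touching nothing.
It also fails if it takes over 72 s, if anything falls off the work surface, if the arm or the gripper's body presses on something with over 40 N, if the wrist force passes 120 N, or if a joint passes its speed limit or range.

### The arm

A 6-joint arm with a two-finger parallel gripper is mounted at the origin on a cart in front of the work surface, level with it; the furniture and walls round the work are solid. World frame = base frame: x ahead of the robot, y to its left, z up, the work surface at z = 0. Lengths are in mm, angles in degrees, forces in N, time in s.
With the tool pointing down it reaches from about 300 to 850 mm from the base axis. Payload 4.2 kg.
Tool frame: the origin (TCP) lies between the finger pads; the fingertips stand 22 mm ahead of it and the grasp point (between the pads) lies 3 mm ahead of it (env.finger_overhang is the distance from the TCP to the fingertips, in mm); z points along the fingers, y is the line along which they close (so a half turn about z gives the same grasp; the last joint's range is limited). The gripper opens to 91 mm and grips with 3 to 60 N. Pads are 32 mm wide; open, the fingers measure 118 mm over their backs; the gripper's body (76 mm by 178 mm) begins 60 mm behind the grasp point.
Start: joints at [69.156, 18.312, 89.639, -0, 72.044, -1.146], TCP at [193.816, 541.365, 235.976] pointing down, gripper open.
Joint ranges: [-177.97, 177.97], [-48.28, 115.42], [12.27, 149.76], [-77.06, 257.06], [2.81, 150.46], [-146.56, 146.56]. Speed limits (degrees/s): [147.25, 147.25, 180, 180, 180, 180].

### API

Orientations are given as [roll, pitch, yaw] about the fixed x, y, z axes, in that order (R = Rz(yaw) Ry(pitch) Rx(roll)).
In Python, from workcell import state, cams, ticket, look_for, outline_of, env gives the robot as it stands.
- The arm moves only by the tool servo_tool, never from a script. Its argument "steps" is a list of rows, each a list of 3 entries, a list of its own where there are three numbers: the closure in counts, from 0 (fully open) to 255 (shut), then the shift along the tool's x, y, z in mm, then the turn, a rotation vector about the tool's x, y, z in rad. A call has exactly 10 rows; each row shifts and turns the commanded pose from where the row before left it, along the tool's axes as they then stand; what a row does not reach is not made up. A row lasts 1/10 s, in which the tool goes at most 50 mm and 8.59 degrees, less where a joint would pass 70% of its speed; a pose out of reach is approached as far as the arm can. A call with a gripper value outside its range is refused whole. The fingers move at their own pace and stop on an object; "squeeze" is the grip in N (left out, the last holds). Time passes only in rows, so rows that do not move let the fingers close, or fill a call up. It gives the time, the measured TCP pose, the force, the opening and the grip force at its end, in the units of the state.
- state(): the state, without advancing time (a new reading comes with each control period).
- cams.grab_frame(name): name is "side" or "top" or "wrist"; returns a dict with "color" (480x640x3 uint8, red, green, blue), "z_map" (480x640 float32, mm along the optical axis (not along the pixel's ray), 0 where there is no reading), "fovy" (degrees; the focal length in pixels is half the picture's height over the tangent of half this angle, whatever the lens; pixels are square), "cx", "cy" (the principal point, pixels), "eye" and "rotation" of the camera in the world; the wrist camera has in their place "tool_from_camera" (4x4, takes a point from camera to tool coordinates, whose origin is the TCP and whose axes are the flange's). Camera axes: x right, y up, looking along -z (the intrinsics and any distortion apply to the point x, -y, -z); pixel columns grow to the right and rows downward; lengths in mm; the calibration is good to about 2 mm. A picture is of the moment at which its call begins: read the wrist's pose just before it.
- ticket.job_done(): hands the job in; it is judged then, once.
Trained networks look in a picture, given as the dict that the camera call returned (one of the last four; its "shot" number tells which), for a name from the list of things; names that differ only in an ending like _2 or _b are one class to them, and where a whole thing is asked for, a point or a joint stands for the part that bears it (a point fixed in the world has none). Each returns a list of dicts, best first, with "confidence" (0 to 1); they miss things now and then, are a little off and sometimes report something else, mostly with a low value. They report only what shows in the picture. A call takes as long as a camera call.
- look_for(picture, thing): "at" ([column, row] in pixels, amid what is visible of it).
- outline_of(picture, thing): "pixels" (480x640 bool, what is visible of it) and "at" ([column, row] in pixels, amid what is visible of it).
The state is a dict: "time_s": time; "qpos": joint angles; "qvel": joint speeds; "effort": joint torques, N m; "ee_pos": TCP position; "ee_rot": TCP orientation; "force": force on the tool from outside, world axes, zero at the start; "torque": the same for the moment, N m; "gripper_width": finger opening in mm; "gripper_force": force on a finger pad.
Only numpy, scipy, OpenCV 4.12 (cv2) and the standard library are available. Lean on these libraries where they do the work, as an engineer would, in place of code of your own. Each camera call takes 0.05 s, during which the arm holds its last target. There are 200 camera calls.

## Working session

There is one attempt and no reset: what is moved stays moved. The work goes in short steps, Python scripts to look and compute and a tool call to move; the robot and the scene stay as the last step left them, time stands still between calls to the robot, and variables do not carry over. Pictures are saved under pics/ and viewed, at most 10 in all, crops included, and the job is handed in when it is done.

Besides the shell and the picture viewer there is one more tool, called after ">>>" as name(argument=value, ...) on one line, values as JSON. servo_tool: Moves the arm, as the interface text tells. Its arguments: {"type":"object","properties":{"steps":{"type":"array","items":{"type":"array"}},"squeeze":{"type":"number"}},"required":["steps"]}

```bash
mkdir -p pics; cat > h.py <<'E'
import numpy as np, cv2
from workcell import state, cams, ticket, look_for, outline_of, env
def ray(p,uv):
    f=240/np.tan(np.radians(p["fovy"])/2)
    d=np.array([(uv[0]-p["cx"])/f,-(uv[1]-p["cy"])/f,-1.0])
    return np.array(p["eye"]),np.array(p["rotation"])@d
def atz(p,uv,z):
    e,d=ray(p,uv); return e+d*(z-e[2])/d[2]
def pix(p,X):
    f=240/np.tan(np.radians(p["fovy"])/2)
    c=np.array(p["rotation"]).T@(np.array(X)-np.array(p["eye"]))
    return p["cx"]+f*c[0]/-c[2], p["cy"]-f*c[1]/-c[2]
Z=dict(index_table=34,dial=40,index_mark=40,target_line=35,dial_paddle=58,lock_lever=40,lever_pivot=50,lever_paddle=58,nut_30=24,ball_bearing=15,v_block_a=34)
E
cat > a.py <<'E'
from h import *
s=state();print(s["time_s"],s["ee_pos"],s["ee_rot"])
for c in ("top","side"):
    p=cams.grab_frame(c); print(c,[k for k in p if k not in("color","z_map")],p["eye"],p["fovy"])
    cv2.imwrite(f"pics/{c}0.png",p["color"][:,:,::-1])
    for n,z in Z.items():
        for r in look_for(p,n)[:2]:
            print(n,np.round(r["at"]),round(r["confidence"],2),np.round(atz(p,r["at"],z)))
E
python3 a.py
```

```text
0.0 [193.62345995 540.9287959  235.11914953] [-1.79898989e+02 -3.22301782e-03  1.60303426e+02]
top ['fovy', 'cx', 'cy', 'eye', 'rotation', 'shot'] [579.09318195 -88.89649181 899.38321937] 50.70407061502688Traceback (most recent call last):
  File "a.py", line 8, in <module>
    print(n,np.round(r["at"]),round(r["confidence"],2),np.round(atz(p,r["at"],z)))
                                                                ~~~^^^^^^^^^^^^^
  File "h.py", line 8, in atz
    e,d=ray(p,uv); return e+d*(z-e[2])/d[2]
                                       ~^^^
IndexError: invalid index to scalar variable.
```

```bash
python3 -c "
from h import *
p=cams.grab_frame('top');print(p['rotation'],p['cx'],p['cy']);p=cams.grab_frame('side');print(p['rotation'])"
```

```text
[  4.21644325   0.66435791 -88.51784914] 323.7320231994488 234.8555583891314
[  62.88747632   -0.28169581 -159.56795318]
```

View pics/top0.png

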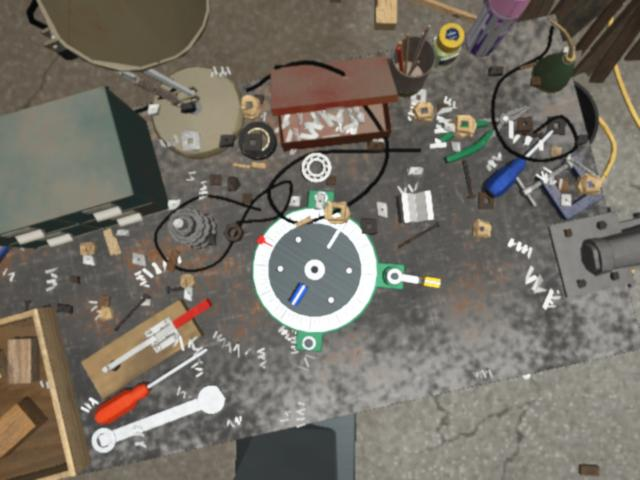

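```bash
sed -i 's/^def ray/from scipy.spatial.transform import Rotation as Ro\ndef RM(p): return Ro.from_euler("xyz",p["rotation"],degrees=True).as_matrix()\ndef ray/; s/np.array(p\["rotation"\])/RM(p)/' h.py
python3 a.py
python3 - <<'E'
from h import *
import sys
p=cams.grab_frame("side")
q=cams.grab_frame("top")
cv2.imwrite("pics/top1.png",cv2.resize(q["color"][180:360,230:470,::-1],None,fx=3.2,fy=3.2,interpolation=cv2.INTER_CUBIC))
# red, blue, yellow blobs, top
h=cv2.cvtColor(q["color"],cv2.COLOR_RGB2HSV).astype(int)
for n,lo,hi,z in(("red",-1,8,35),("blue",105,125,74),("yel",20,32,74)):
    m=(h[...,0]>=lo)&(h[...,0]<=hi)&(h[...,1]>130)&(h[...,2]>90);m[:180]=0;m[360:]=0;m[:,:240]=0;m[:,470:]=0
    y,x=np.nonzero(m);print(n,len(x),x.mean(),y.mean(),atz(q,(x.mean(),y.mean()),z)) if len(x) else print(n,0)
E
```

```text
0.2 [193.69272909 541.10132161 235.40761054] [-1.79935484e+02 -1.29463027e-03  1.60302100e+02]
top ['fovy', 'cx', 'cy', 'eye', 'rotation', 'shot'] [579.09318195 -88.89649181 899.38321937] 50.70407061502688
index_table [315. 275.] 0.61 [573. -64.  34.]
index_mark [310. 162.] 0.74 [768. -50.  40.]
index_mark [319. 277.] 0.7 [570. -71.  40.]
target_line [407. 278.] 0.18 [ 574. -220.   35.]
dial_paddle [313. 271.] 0.73 [581. -61.  58.]
lock_lever [408. 280.] 0.9 [ 570. -221.   40.]
lever_pivot [317. 277.] 0.83 [570. -68.  50.]
lever_paddle [406. 279.] 0.59 [ 571. -215.   58.]
nut_30 [227. 231.] 0.64 [646.  91.  24.]
ball_bearing [312. 162.] 0.9 [773. -52.  15.]
v_block_a [417. 204.] 0.68 [ 699. -236.   34.]
side ['fovy', 'cx', 'cy', 'eye', 'rotation', 'shot'] [350.55192921 641.16688284 459.29416192] 57.56830336790387
index_table [338. 269.] 0.79 [558. -23.  34.]
dial [334. 259.] 0.56 [575. -48.  40.]
index_mark [334. 257.] 0.7 [575. -53.  40.]
target_line [334. 254.] 0.62 [584. -74.  35.]
dial_paddle [336. 258.] 0.68 [564. -23.  58.]
lock_lever [364. 223.] 0.5 [ 562. -224.   40.]
lever_pivot [339. 266.] 0.8 [552.  -8.  50.]
lever_paddle [364. 223.] 0.75 [ 553. -185.   58.]
nut_30 [279. 297.] 0.76 [628.  84.  24.]
nut_30 [315. 219.] 0.23 [ 684. -235.   24.]
ball_bearing [254. 255.] 0.81 [746. -44.  15.]
v_block_a [318. 215.] 0.59 [ 678. -241.   34.]
red 53 260.62264150943395 239.58490566037736 [631.72100791  30.61118099  35.        ]
blue 125 298.176 293.952 [542.61950811 -38.82268387  74.        ]
yel 107 430.61682242990656 281.7943925233645 [ 567.83456867 -252.72712989   74.        ]
```

View pics/top1.png

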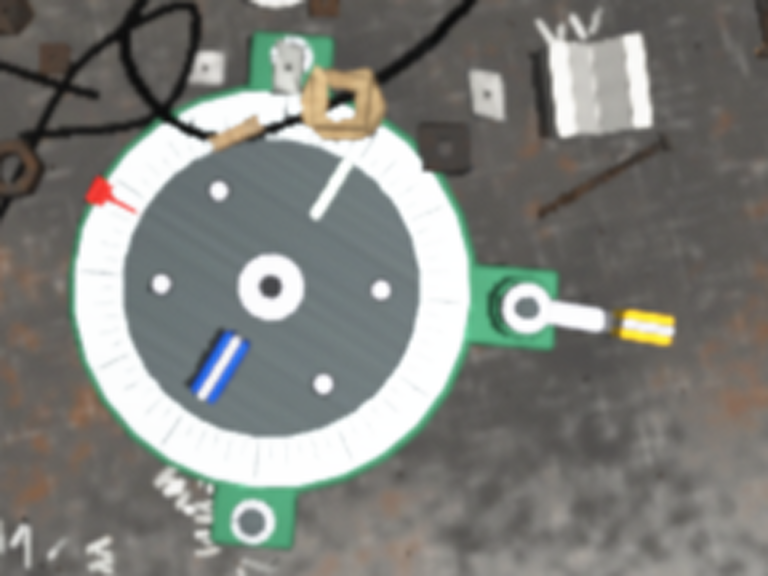

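View pics/side0.png

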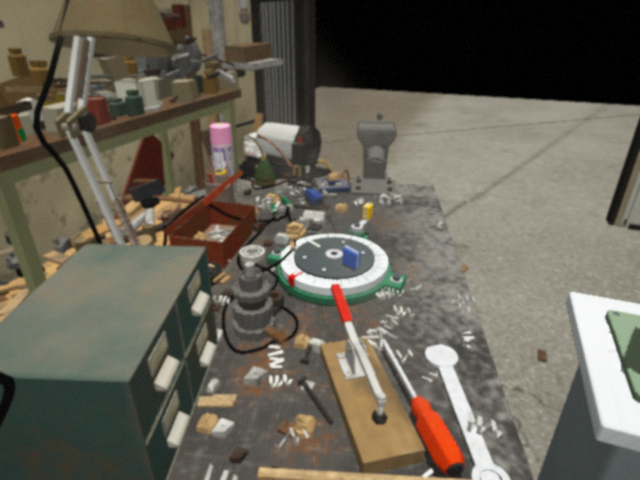

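```bash
python3 - <<'E'
from h import *
q=cams.grab_frame("top")
P=dict(c=(271,287,44),mi=(315,216,40),mo=(352,160,40),red=(136,212,35),redo=(92,190,35),pad=(220,366,74),f1=(253,521,20),piv=(527,308,52),lev=(646,328,74))
W={}
for n,(u,v,z) in P.items():
    W[n]=atz(q,(230+u/3.2,180+v/3.2),z)
C=W['c']
for n,w in W.items():
    d=w-C;print(n,w.round(1),round(np.hypot(d[0],d[1]),1),round(np.degrees(np.arctan2(d[1],d[0])),1))
d=W['lev']-W['piv'];print(np.hypot(*d[:2]),np.degrees(np.arctan2(d[1],d[0])))
# depth check
for n in('c','pad','lev'):
    u,v=P[n][:2];print(n,q["z_map"][int(180+v/3.2),int(230+u/3.2)], 899-P[n][2])
E
```

```text
c [582.7 -63.6  44. ] 0.0 0.0
mi [620.9 -85.8  40. ] 44.2 -30.2
mo [ 651.2 -104.8   40. ] 79.9 -31.0
red [620.8   9.9  35. ] 82.8 62.6
redo [632.   33.8  35. ] 109.2 63.2
pad [542.  -39.8  74. ] 47.2 149.6
f1 [457.5 -56.7  20. ] 125.4 176.8
piv [ 575.2 -197.3   52. ] 133.9 -93.2
lev [ 566.7 -254.8   74. ] 191.8 -94.8
58.04011396183011 -98.34275607408675
c 851.11066 855
pad 820.3351 825
lev 818.6339 825
```

>>> servo_tool(steps=[[255,[-29.45,-21.8,0],[0,0,0]],[255,[-29.45,-21.8,0],[0,0,0]],[255,[-29.45,-21.8,0],[0,0,0]],[255,[-29.45,-21.8,0],[0,0,0]],[255,[-29.45,-21.8,0],[0,0,0]],[255,[-29.45,-21.8,0],[0,0,0]],[255,[-29.45,-21.8,0],[0,0,0]],[255,[-29.45,-21.8,0],[0,0,0]],[255,[-29.45,-21.8,0],[0,0,0]],[255,[-29.45,-21.8,0],[0,0,0]]], squeeze=10)

```text
time_s: 2.55
ee_pos: [398.3, 235.6, 236.2]
ee_rot: [180.0, 0.0, 160.3]
force: [0.3, 0.4, 0.3]
gripper_width: 14.2
gripper_force: 0.0
```

>>> servo_tool(steps=[[255,[-29.45,-21.8,0],[0,0,0]],[255,[-29.45,-21.8,0],[0,0,0]],[255,[-29.45,-21.8,0],[0,0,0]],[255,[-29.45,-21.8,0],[0,0,0]],[255,[-29.45,-21.8,0],[0,0,0]],[255,[-29.45,-21.8,0],[0,0,0]],[255,[-29.45,-21.8,0],[0,0,0]],[255,[-29.45,-21.8,0],[0,0,0]],[255,[0,0,0],[0,0,0.126]],[255,[0,0,0],[0,0,0.126]]])

```text
time_s: 3.55
ee_pos: [561.1, -7.9, 235.6]
ee_rot: [-180.0, -0.0, 145.4]
force: [0.2, 0.1, -0.0]
gripper_width: 0.1
gripper_force: 0.0
```

>>> servo_tool(steps=[[255,[0,0,0],[0,0,0.126]],[255,[0,0,0],[0,0,0.126]],[255,[0,0,0],[0,0,0.126]],[255,[0,0,0],[0,0,0.126]],[255,[0,0,0],[0,0,0.126]],[255,[0,0,0],[0,0,0.126]],[255,[0,0,0],[0,0,0.126]],[255,[0,0,0],[0,0,0.126]],[255,[0,0,0],[0,0,0.126]],[255,[0,0,0],[0,0,0.126]]])

```text
time_s: 4.55
ee_pos: [560.6, -6.8, 236.0]
ee_rot: [180.0, -0.0, 73.4]
force: [0.3, 0.3, -0.1]
gripper_width: 0.7
gripper_force: 0.0
```

>>> servo_tool(steps=[[255,[0,0,0],[0,0,0.126]],[255,[0,0,0],[0,0,0.123]],[255,[0,0,0],[0,0,0]],[255,[0,0,0],[0,0,0]],[255,[0,0,0],[0,0,0]],[255,[0,0,0],[0,0,0]],[255,[0,0,0],[0,0,0]],[255,[0,0,0],[0,0,0]],[255,[0,0,0],[0,0,0]],[255,[0,0,0],[0,0,0]]])

```text
time_s: 5.55
ee_pos: [560.6, -6.7, 235.9]
ee_rot: [-180.0, -0.0, 59.4]
force: [0.5, 0.4, 0.1]
gripper_width: 0.7
gripper_force: 0.0
```

```bash
cat >> h.py <<'E'
def wrist():
    s=state();p=cams.grab_frame("wrist")
    T=np.eye(4);T[:3,:3]=Ro.from_euler("xyz",s["ee_rot"],degrees=True).as_matrix();T[:3,3]=s["ee_pos"]
    M=T@np.array(p["tool_from_camera"]);p["eye"]=M[:3,3];p["rotation"]=Ro.from_matrix(M[:3,:3]).as_euler("xyz",degrees=True)
    return s,p
E
python3 - <<'E'
from h import *
s,p=wrist();print({k:s[k] for k in("time_s","ee_pos","ee_rot","gripper_width","qpos","force")})
cv2.imwrite("pics/w0.png",p["color"][:,:,::-1])
for X in((582.7,-63.6,44),(620.8,9.9,35),(542,-39.8,74)):print(np.round(pix(p,X)))
print([k for k in p], p["fovy"])
E
```

```text
{'time_s': 5.55, 'ee_pos': array([560.61518556,  -6.73284021, 235.93726179]), 'ee_rot': array([-1.79997509e+02, -5.50583645e-03,  5.94119940e+01]), 'gripper_width': 0.653992152638033, 'qpos': array([-1.86676196e+00,  1.70204406e+01,  9.15337421e+01,  6.35562371e-03,
        7.14453557e+01,  2.87192215e+01]), 'force': array([0.52042474, 0.39119853, 0.10044966])}
[363. 254.]
[360. 175.]
[319. 264.]
['color', 'z_map', 'fovy', 'cx', 'cy', 'tool_from_camera', 'shot', 'eye', 'rotation'] 71.36064441728018
```

View pics/w0.png

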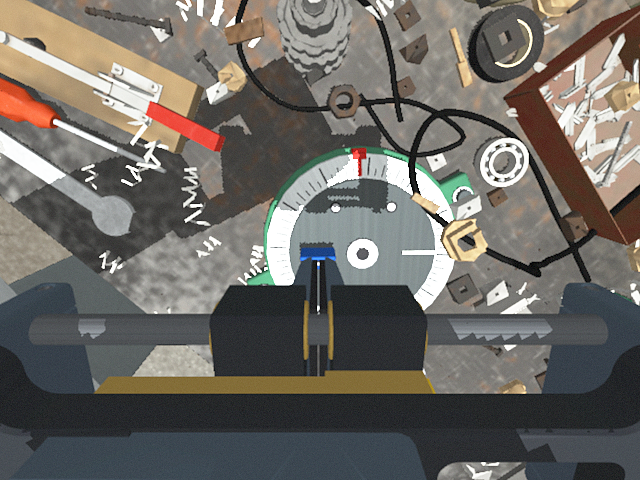

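>>> servo_tool(steps=[[255,[0,0,32],[0,0,0]],[255,[0,0,32],[0,0,0]],[255,[0,0,32],[0,0,0]],[255,[0,0,32],[0,0,0]],[255,[0,0,24],[0,0,0]],[255,[0,0,10],[0,0,0]],[255,[0,0,0],[0,0,0]],[255,[-5,0,0],[0,0,0]],[255,[-5,0,0],[0,0,0]],[255,[-2,0,0],[0,0,0]]])

```text
time_s: 6.6
ee_pos: [554.9, -17.7, 75.2]
ee_rot: [179.9, -0.1, 59.4]
force: [0.4, 0.1, 0.3]
gripper_width: 0.5
gripper_force: 0.0
```

>>> servo_tool(steps=[[255,[-3,0,0],[0,0,0]],[255,[-3.4,-1.5,0],[0,0,-0.07]],[255,[-3.4,-1.5,0],[0,0,-0.07]],[255,[-3.4,-1.5,0],[0,0,-0.07]],[255,[-3.4,-1.5,0],[0,0,-0.07]],[255,[-3.4,-1.5,0],[0,0,-0.07]],[255,[-3.4,-1.5,0],[0,0,-0.07]],[255,[-3.4,-1.5,0],[0,0,-0.07]],[255,[-3.4,-1.5,0],[0,0,-0.07]],[255,[-3.4,-1.5,0],[0,0,-0.07]]])

```text
time_s: 7.6
ee_pos: [533.1, -44.7, 75.0]
ee_rot: [179.9, -0.1, 95.6]
force: [-0.0, 3.6, 3.1]
gripper_width: 0.7
gripper_force: 2.1
```

```bash
python3 - <<'E'
from h import *
s,p=wrist();print({k:s[k] for k in("time_s","ee_pos","ee_rot","force")})
q=cams.grab_frame("top")
a=cv2.resize(p["color"],(400,300));b=cv2.resize(q["color"][180:360,220:460],(400,300),interpolation=cv2.INTER_CUBIC)
cv2.imwrite("pics/w1.png",np.hstack([a,b])[:,:,::-1])
E
```

```text
{'time_s': 7.6, 'ee_pos': array([533.11383854, -44.70064436,  74.96526733]), 'ee_rot': array([ 1.79867315e+02, -8.96300702e-02,  9.56243861e+01]), 'force': array([-3.32438899e-03,  3.60037776e+00,  3.11247074e+00])}
```

View pics/w1.png

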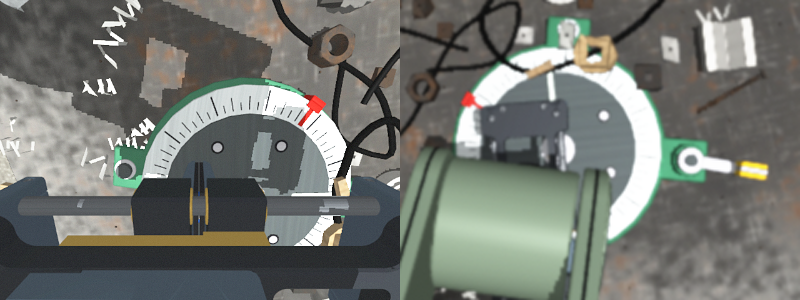

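>>> servo_tool(steps=[[255,[-3.4,-1.5,0],[0,0,-0.07]],[255,[-3.4,-1.5,0],[0,0,-0.07]],[255,[-3.4,-1.5,0],[0,0,-0.07]],[255,[-3.4,-1.5,0],[0,0,-0.07]],[255,[-3.4,-1.5,0],[0,0,-0.07]],[255,[-3.4,-1.5,0],[0,0,-0.07]],[255,[-3.4,-1.5,0],[0,0,-0.07]],[255,[-3.4,-1.5,0],[0,0,-0.07]],[255,[-3.4,-1.5,0],[0,0,-0.07]],[255,[-3.4,-1.5,0],[0,0,-0.07]]])

```text
time_s: 8.7
ee_pos: [531.6, -81.1, 74.0]
ee_rot: [-180.0, -0.1, 135.7]
force: [-1.7, 4.8, 2.5]
gripper_width: 0.5
gripper_force: 1.9
```

>>> servo_tool(steps=[[255,[-3.4,-1.5,0],[0,0,-0.07]],[255,[-1.7,-0.8,0],[0,0,-0.035]],[255,[-1.7,-0.8,0],[0,0,-0.035]],[255,[0,0,0],[0,0,0]],[255,[0,0,0],[0,0,0]],[255,[0,0,0],[0,0,0]],[255,[0,0,0],[0,0,0]],[255,[0,0,0],[0,0,0]],[255,[0,0,0],[0,0,0]],[255,[0,0,0],[0,0,0]]])

```text
time_s: 9.7
ee_pos: [535.1, -88.8, 73.8]
ee_rot: [-180.0, -0.0, 143.6]
force: [-2.6, 1.8, 1.2]
gripper_width: 0.4
gripper_force: 1.9
```

```bash
cat > b.py <<'E'
from h import *
import sys
s,p=wrist();print({k:s[k] for k in("time_s","ee_pos","ee_rot","force")})
q=cams.grab_frame("top")
# polar unwrap about the dial axis: rows = angle, cols = radius (mm); dial z=40 inside 80, scale z=35 outside
C=(582.7,-63.6); n=sys.argv[1]
th=np.radians(np.arange(30,90,.25)); r=np.arange(40,108,1.)
out=[]
for I in(p,q):
    m=np.array([[pix(I,(C[0]+a*np.cos(t),C[1]+a*np.sin(t),40 if a<80.5 else 35)) for a in r] for t in th],np.float32)
    u=cv2.remap(I["color"],m[...,0],m[...,1],cv2.INTER_LINEAR)
    out.append(u)
    hsv=cv2.cvtColor(u,cv2.COLOR_RGB2HSV).astype(int)
    red=((hsv[...,0]<8)|(hsv[...,0]>172))&(hsv[...,1]>130)&(hsv[...,2]>70)
    red[:,:42]=0
    lum=u.astype(float).mean(2)[:,6:38]          # dial radii 46..78
    l=np.median(lum,1); w=np.clip(l-np.percentile(l,50)-40,0,None)
    d=np.degrees(th); y=np.nonzero(red)[0]
    print("red",len(y),d[y].mean() if len(y) else None,"mark",(d*w).sum()/w.sum() if w.sum() else None,"spread",d[w>0][[0,-1]] if w.sum() else None)
    # by radius
    print("red by r",[(int(r[j]),round(d[red[:,j]].mean(),1)) for j in range(42,68,4) if red[:,j].any()])
im=np.hstack([cv2.resize(o,None,fx=5,fy=2.4) for o in out]);cv2.imwrite(f"pics/{n}.png",im[:,:,::-1])
E
python3 b.py u1
```

```text
{'time_s': 9.7, 'ee_pos': array([535.09448916, -88.77779303,  73.82196518]), 'ee_rot': array([-1.79976755e+02, -3.31953522e-02,  1.43623286e+02]), 'force': array([-2.58194134,  1.79080511,  1.235159  ])}
red 365 63.93356164383562 mark 53.79023307436182 spread [30.   59.25]
red by r [(82, np.float64(63.4)), (86, np.float64(63.4)), (90, np.float64(63.4)), (94, np.float64(63.2)), (98, np.float64(63.2)), (102, np.float64(64.2)), (106, np.float64(65.9))]
red 175 62.52285714285714 mark 55.434063662670525 spread [54. 57.]
red by r [(98, np.float64(62.6)), (102, np.float64(62.5)), (106, np.float64(62.6))]
```

View pics/u1.png

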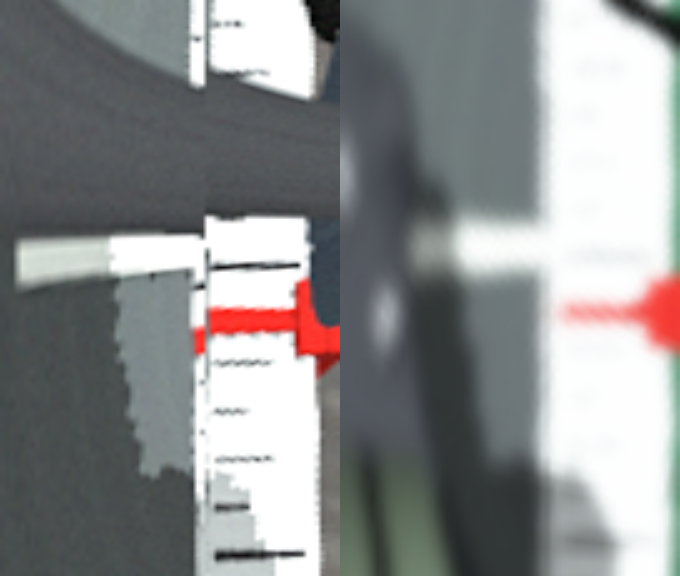

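>>> servo_tool(steps=[[255,[-1.7,-0.8,0],[0,0,-0.035]],[255,[-1.7,-0.8,0],[0,0,-0.035]],[255,[-1.7,-0.8,0],[0,0,-0.035]],[255,[0,0,0],[0,0,0]],[255,[0,0,0],[0,0,0]],[255,[0,0,0],[0,0,0]],[255,[0,0,0],[0,0,0]],[255,[0,0,0],[0,0,0]],[255,[0,0,0],[0,0,0]],[255,[0,0,0],[0,0,0]]])

```text
time_s: 10.8
ee_pos: [538.3, -93.7, 73.9]
ee_rot: [-180.0, 0.0, 149.6]
force: [-2.0, -0.4, -1.3]
gripper_width: 0.1
gripper_force: 0.9
```

```bash
cat > c.py <<'E'
from h import *
import sys
# angular profiles: white mark at several radii on the dial; red line on the scale; both cameras
C=(582.7,-63.6); th=np.arange(45,80,.1)
for name in("wrist","top"):
    if name=="wrist": s,I=wrist();print(s["time_s"],s["ee_pos"].round(1),s["ee_rot"].round(1),s["force"].round(1))
    else: I=cams.grab_frame("top")
    def prof(r,z):
        m=np.array([pix(I,(C[0]+r*np.cos(np.radians(t)),C[1]+r*np.sin(np.radians(t)),z)) for t in th],np.float32)
        return cv2.remap(I["color"],m[None,:,0].copy(),m[None,:,1].copy(),cv2.INTER_LINEAR)[0].astype(float)
    M=[];R=[]
    for r in(54,58,62,66,70,74,77):
        l=prof(r,40).min(1); k=l.argmax(); sel=np.abs(th-th[k])<3.5; w=np.clip(l-(l[sel].min()+l[k])/2,0,None)*sel
        M.append((r,round((th*w).sum()/w.sum(),2),int(l[k]),int(l[sel].min())))
    for r in(83,86,90,94,98):
        c=prof(r,35); w=np.clip(c[:,0]-c[:,1:].mean(1)-40,0,None)
        if w.sum()>50: R.append((r,round((th*w).sum()/w.sum(),2)))
    print(name,"mark",M,"\n   red",R)
E
python3 c.py
```

```text
10.8 [538.3 -93.7  73.9] [-180.     0.   149.6] [-2.  -0.4 -1.3]
wrist mark [(54, np.float64(62.98), 218, 61), (58, np.float64(62.96), 209, 59), (62, np.float64(62.96), 212, 70), (66, np.float64(62.62), 255, 66), (70, np.float64(62.82), 255, 64), (74, np.float64(62.84), 255, 66), (77, np.float64(62.73), 255, 66)] 
   red [(83, np.float64(63.29)), (86, np.float64(63.25)), (90, np.float64(63.24)), (94, np.float64(63.18)), (98, np.float64(63.2))]
top mark [(54, np.float64(62.09), 113, 69), (58, np.float64(61.95), 153, 76), (62, np.float64(62.17), 164, 66), (66, np.float64(62.25), 249, 133), (70, np.float64(61.98), 252, 124), (74, np.float64(62.03), 252, 125), (77, np.float64(62.11), 249, 118)] 
   red [(86, np.float64(62.37)), (90, np.float64(62.45)), (94, np.float64(62.51)), (98, np.float64(62.47))]
```

>>> servo_tool(steps=[[255,[-0.2,-0.1,0],[0,0,-0.004]],[255,[-0.2,-0.1,0],[0,0,-0.004]],[255,[0,0,0],[0,0,0]],[255,[0,0,0],[0,0,0]],[255,[0,0,0],[0,0,0]],[255,[0,0,0],[0,0,0]],[255,[0,0,0],[0,0,0]],[255,[0,0,0],[0,0,0]],[255,[0,0,0],[0,0,0]],[255,[0,0,0],[0,0,0]]])

```text
time_s: 11.9
ee_pos: [538.4, -93.9, 73.9]
ee_rot: [180.0, -0.0, 150.1]
force: [-3.3, 0.7, -0.0]
gripper_width: 0.5
gripper_force: 1.7
```

```bash
python3 c.py
```

```text
11.9 [538.4 -93.9  73.9] [180.   -0.  150.1] [-3.3  0.7 -0. ]
wrist mark [(54, np.float64(63.21), 214, 63), (58, np.float64(63.08), 211, 64), (62, np.float64(62.96), 214, 64), (66, np.float64(62.75), 255, 45), (70, np.float64(62.69), 255, 52), (74, np.float64(62.86), 255, 52), (77, np.float64(62.68), 255, 50)] 
   red [(83, np.float64(63.39)), (86, np.float64(63.24)), (90, np.float64(63.23)), (94, np.float64(63.21)), (98, np.float64(63.19))]
top mark [(54, np.float64(62.21), 106, 65), (58, np.float64(61.94), 153, 77), (62, np.float64(62.04), 153, 72), (66, np.float64(62.07), 242, 127), (70, np.float64(61.99), 252, 124), (74, np.float64(62.04), 252, 126), (77, np.float64(62.11), 249, 118)] 
   red [(86, np.float64(62.37)), (90, np.float64(62.44)), (94, np.float64(62.51)), (98, np.float64(62.47))]
```

>>> servo_tool(steps=[[255,[-0.2,-0.1,0],[0,0,-0.004]],[255,[-0.2,-0.1,0],[0,0,-0.004]],[255,[0,0,0],[0,0,0]],[255,[0,0,0],[0,0,0]],[255,[0,0,0],[0,0,0]],[255,[0,0,0],[0,0,0]],[255,[0,0,0],[0,0,0]],[255,[0,0,0],[0,0,0]],[255,[0,0,0],[0,0,0]],[255,[0,0,0],[0,0,0]]])

```text
time_s: 13.0
ee_pos: [538.7, -94.3, 73.9]
ee_rot: [180.0, -0.0, 150.6]
force: [-3.7, 1.3, -0.1]
gripper_width: 0.4
gripper_force: 2.0
```

```bash
python3 c.py
```

```text
13.0 [538.7 -94.3  73.9] [180.   -0.  150.6] [-3.7  1.3 -0.1]
wrist mark [(54, np.float64(63.67), 215, 59), (58, np.float64(63.6), 214, 62), (62, np.float64(63.6), 207, 67), (66, np.float64(63.46), 255, 53), (70, np.float64(63.5), 255, 60), (74, np.float64(63.4), 255, 63), (77, np.float64(63.35), 255, 65)] 
   red [(83, np.float64(63.58)), (86, np.float64(63.3)), (90, np.float64(63.25)), (94, np.float64(63.22)), (98, np.float64(63.22))]
top mark [(54, np.float64(62.8), 103, 64), (58, np.float64(62.66), 151, 71), (62, np.float64(62.69), 156, 75), (66, np.float64(62.7), 244, 131), (70, np.float64(62.74), 252, 147), (74, np.float64(62.73), 251, 138), (77, np.float64(62.72), 251, 131)] 
   red [(86, np.float64(62.37)), (90, np.float64(62.45)), (94, np.float64(62.51)), (98, np.float64(62.47))]
```

>>> servo_tool(steps=[[255,[5,0,0],[0,0,0]],[255,[10,0,0],[0,0,0]],[255,[0,0,0],[0,0,0]],[255,[0,0,-30],[0,0,0]],[255,[0,0,-30],[0,0,0]],[255,[-30.7,-22.4,0],[0,0,0]],[255,[-30.7,-22.4,0],[0,0,0]],[255,[-30.7,-22.4,0],[0,0,0]],[255,[-30.7,-22.4,0],[0,0,0]],[255,[-30.7,-22.4,0],[0,0,0]]])

```text
time_s: 14.1
ee_pos: [605.3, -261.5, 134.3]
ee_rot: [180.0, 0.1, 150.6]
force: [0.8, 0.5, 0.0]
gripper_width: 0.7
gripper_force: 0.0
```

>>> servo_tool(steps=[[255,[0,0,0],[0,0,-0.123]],[255,[0,0,0],[0,0,-0.123]],[255,[0,0,0],[0,0,-0.123]],[255,[0,0,0],[0,0,0]],[255,[0,0,0],[0,0,0]],[255,[0,0,0],[0,0,0]],[255,[0,0,0],[0,0,0]],[255,[0,0,0],[0,0,0]],[255,[0,0,0],[0,0,0]],[255,[0,0,0],[0,0,0]]])

```text
time_s: 15.1
ee_pos: [604.3, -259.9, 133.9]
ee_rot: [180.0, 0.0, 171.7]
force: [0.7, 1.1, 0.3]
gripper_width: 0.7
gripper_force: 0.0
```

```bash
python3 c.py; python3 - <<'E'
from h import *
q=cams.grab_frame("top")
cv2.imwrite("pics/t2.png",cv2.resize(q["color"][180:360,230:470,::-1],None,fx=3.2,fy=3.2,interpolation=cv2.INTER_CUBIC))
E
```

```text
15.1 [ 604.3 -259.9  133.9] [180.    0.  171.7] [0.7 1.1 0.3]
wrist mark [(54, np.float64(49.07), 138, 26), (58, np.float64(46.62), 136, 0), (62, np.float64(45.08), 101, 0), (66, np.float64(nan), 0, 0), (70, np.float64(nan), 0, 0), (74, np.float64(nan), 0, 0), (77, np.float64(nan), 0, 0)] 
   red []
top mark [(54, np.float64(62.52), 254, 173), (58, np.float64(62.56), 253, 162), (62, np.float64(62.77), 253, 159), (66, np.float64(62.78), 254, 160), (70, np.float64(62.78), 254, 145), (74, np.float64(62.73), 253, 140), (77, np.float64(62.72), 253, 138)] 
   red [(86, np.float64(62.35)), (90, np.float64(62.44)), (94, np.float64(62.52)), (98, np.float64(62.47))]c.py:14: RuntimeWarning: invalid value encountered in scalar divide
  M.append((r,round((th*w).sum()/w.sum(),2),int(l[k]),int(l[sel].min())))
```

View pics/t2.png

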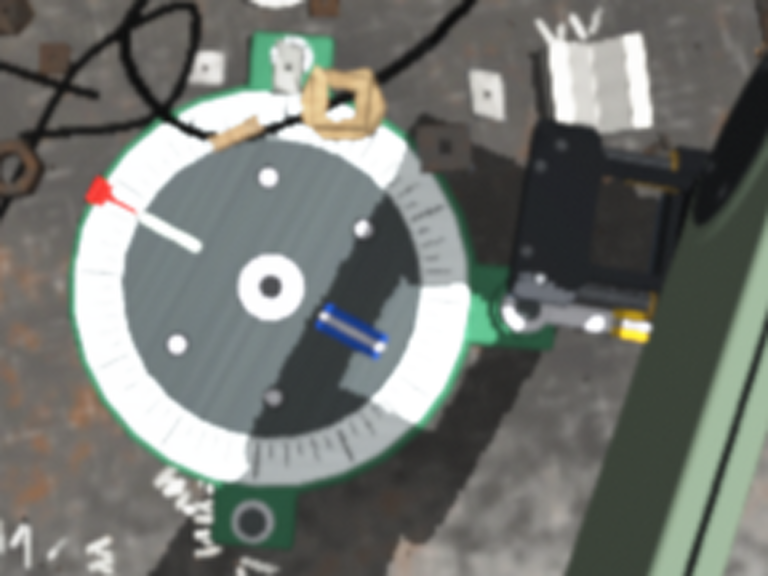

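>>> servo_tool(steps=[[255,[0,0,25],[0,0,0]],[255,[0,0,25],[0,0,0]],[255,[0,0,10],[0,0,0]],[255,[0,0,0],[0,0,0]],[255,[5,0,0],[0,0,0]],[255,[5,0,0],[0,0,0]],[255,[3,0,0],[0,0,0]],[255,[2,0,0],[0,0,0]],[255,[4.1,-1.5,0],[0,0,0.07]],[255,[4.1,-1.5,0],[0,0,0.07]]])

```text
time_s: 16.25
ee_pos: [582.2, -259.8, 75.1]
ee_rot: [-180.0, 0.2, 163.5]
force: [2.2, -0.9, 0.1]
gripper_width: 0.5
gripper_force: 1.2
```

>>> servo_tool(steps=[[255,[4.1,-1.5,0],[0,0,0.07]],[255,[4.1,-1.5,0],[0,0,0.07]],[255,[4.1,-1.5,0],[0,0,0.07]],[255,[4.1,-1.5,0],[0,0,0.07]],[255,[4.1,-1.5,0],[0,0,0.07]],[255,[4.1,-1.5,0],[0,0,0.07]],[255,[4.1,-1.5,0],[0,0,0.07]],[255,[4.1,-1.5,0],[0,0,0.07]],[255,[4.1,-1.5,0],[0,0,0.07]],[255,[4.1,-1.5,0],[0,0,0.07]]])

```text
time_s: 17.25
ee_pos: [540.5, -249.9, 75.1]
ee_rot: [179.9, 0.2, 123.4]
force: [2.1, -2.7, 0.2]
gripper_width: 0.5
gripper_force: 1.4
```

>>> servo_tool(steps=[[255,[4.1,-1.5,0],[0,0,0.07]],[255,[4.1,-1.5,0],[0,0,0.07]],[255,[2,-0.7,0],[0,0,0.035]],[255,[0,0,0],[0,0,0]],[255,[0,0,0],[0,0,0]],[255,[0,0,0],[0,0,0]],[255,[0,0,0],[0,0,0]],[255,[0,0,0],[0,0,0]],[255,[0,0,0],[0,0,0]],[255,[0,0,0],[0,0,0]]])

```text
time_s: 18.25
ee_pos: [531.2, -241.8, 73.9]
ee_rot: [180.0, 0.0, 113.6]
force: [1.0, -2.6, 1.8]
gripper_width: 0.4
gripper_force: 1.2
```

>>> servo_tool(steps=[[255,[1.2,-0.4,0],[0,0,0.02]],[255,[1.2,-0.4,0],[0,0,0.02]],[255,[1.2,-0.4,0],[0,0,0.02]],[255,[0,0,0],[0,0,0]],[255,[0.9,-0.3,0],[0,0,0.015]],[255,[0,0,0],[0,0,0]],[255,[0.6,-0.2,0],[0,0,0.01]],[255,[0,0,0],[0,0,0]],[255,[0,0,0],[0,0,0]],[255,[0,0,0],[0,0,0]]])

```text
time_s: 19.25
ee_pos: [528.3, -239.2, 74.1]
ee_rot: [180.0, 0.2, 108.7]
force: [2.9, -7.7, -1.1]
gripper_width: 0.6
gripper_force: 3.9
```

>>> servo_tool(steps=[[255,[0.5,0,0],[0,0,0]],[255,[0,0,0],[0,0,0]],[255,[0.5,0,0],[0,0,0]],[255,[0,0,0],[0,0,0]],[255,[0,0,0],[0,0,0]],[255,[0,0,0],[0,0,0]],[255,[0,0,0],[0,0,0]],[255,[0,0,0],[0,0,0]],[255,[0,0,0],[0,0,0]],[255,[0,0,0],[0,0,0]]])

```text
time_s: 20.25
ee_pos: [528.3, -239.1, 74.1]
ee_rot: [179.9, 0.3, 108.7]
force: [3.4, -10.3, -0.9]
gripper_width: 0.3
gripper_force: 5.1
```

>>> servo_tool(steps=[[255,[-5,0,0],[0,0,0]],[255,[-15,0,0],[0,0,0]],[255,[0,0,-5],[0,0,0]],[255,[0,0,-30],[0,0,0]],[255,[0,0,-30],[0,0,0]],[255,[-30,0,-20],[0,0,0]],[255,[-30,0,-20],[0,0,0]],[255,[-30,0,-10],[0,0,0]],[255,[0,0,0],[0,0,0]],[255,[0,0,0],[0,0,0]]])

```text
time_s: 21.25
ee_pos: [562.0, -340.6, 188.4]
ee_rot: [-180.0, -0.1, 108.6]
force: [-0.3, 0.7, -0.3]
gripper_width: 0.5
gripper_force: 0.0
```

```bash
python3 c.py 2>/dev/null | grep -A1 top; python3 - <<'E'
from h import *
q=cams.grab_frame("top");print(state()["force"])
cv2.imwrite("pics/t3.png",cv2.resize(q["color"][130:360,230:470,::-1],None,fx=2.6,fy=2.6,interpolation=cv2.INTER_CUBIC))
E
```

```text
top mark [(54, np.float64(62.51), 254, 174), (58, np.float64(62.56), 253, 163), (62, np.float64(62.77), 253, 160), (66, np.float64(62.78), 254, 153), (70, np.float64(62.78), 254, 147), (74, np.float64(62.73), 253, 140), (77, np.float64(62.73), 253, 141)] 
   red [(86, np.float64(62.35)), (90, np.float64(62.43)), (94, np.float64(62.52)), (98, np.float64(62.47))]
[ 0.16068781 -0.38978913 -0.16879094]
```

View pics/t3.png

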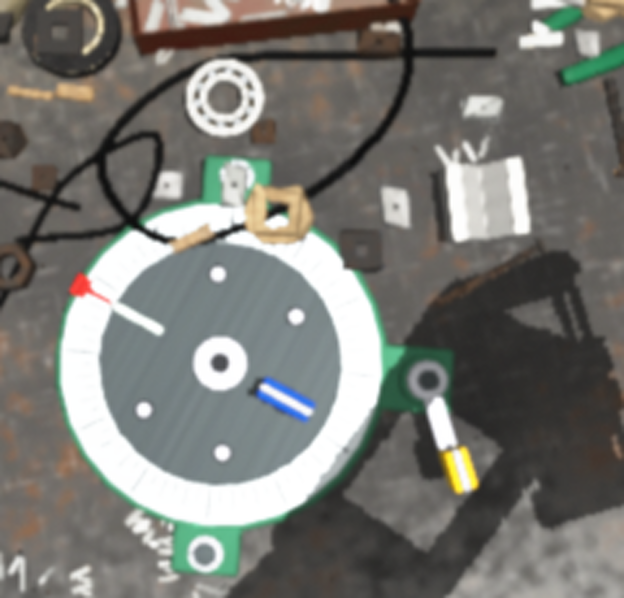

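The picture shows the white mark running straight into the red line near (110,300). The lever points from (428,380) to (459,470), about -161°, against the expected -162° for its stop. The V-block and bearing haven't moved.

```bash
python3 -c "
from h import *
print(ticket.job_done())"
```

```text
the job is handed in; nothing more can be done
None
```

The dial is set to within about 0.3° of the red target line, the lock lever was then pushed clockwise to its stop, and the job is handed in at about 21 s with the arm touching nothing.

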